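# Pack the heat block under the tube rack

## Robot

A 6-joint arm with a two-finger parallel gripper is mounted at the origin on a cart in front of the work surface, level with it; the furniture and walls round the work are solid. World frame = base frame: x ahead of the robot, y to its left, z up, the work surface at z = 0. Lengths are in m, angles in rad, forces in N, time in s.
With the tool pointing down it reaches from about 0.4 to 0.825 m from the base axis. Payload 7 kg.
Tool frame: the origin (TCP) lies between the finger pads; the fingertips stand 25 mm ahead of it and the grasp point (between the pads) lies 6 mm ahead of it; z points along the fingers, y is the direction in which the jaws open and shut (so a half turn about z gives the same grasp; the last joint's range is limited). The gripper opens to 85 mm and grips with 20 to 120 N. Pads are 22 mm wide; open, the fingers measure 114 mm over their backs; the gripper's body (76 mm by 85 mm) begins 54 mm behind the grasp point. The pads swing forward as they close: fully open they stand 13 mm farther back than shut.
Start: joints at [-0.884, 0.359, 0.012, 0, -1.224, -0.288], TCP at [0.262, -0.622, 0.256] pointing down, gripper open.
Joint ranges: [-3.07, 3.07], [-1.43, 2.12], [-1.02, 1.25], [-3.03, 1.67], [-3.05, -0], [-3.03, 3.03]. Speed limits (rad/s): [2.39, 2.39, 3.01, 3.14, 3.14, 3.14].

## Interface

Orientations are given as a rotation vector (axis times angle).
In Python, from station import readout, optics, r, spotter gives the robot as it stands. The module is installed in compiled form; this text tells all that it offers.
- The arm moves only by the tool move_arm, never from a script. Its argument "deltas" is a list of rows, each an object of numbers: "hand": the opening in per cent of the stroke, from 0 (shut) to 100 (fully open); "tx", "ty", "tz": the shift along the tool's x, y, z in m; "ax", "ay", "az": the turn, a rotation vector about the tool's x, y, z in degrees. In form: [{"hand": .., "tx": .., "ty": .., "tz": .., "ax": .., "ay": .., "az": ..}, ...]. A call has 1 to 5 rows; each row is the pose to reach, as a shift and turn from the pose measured when the call began, along the tool's axes at that moment; what a row does not reach only later rows make up. A row lasts 1/10 s, in which the tool goes at most 50 mm and 8.59 degrees, less where a joint would pass 70% of its speed; a pose out of reach is approached as far as the arm can. A call with a gripper value outside its range is refused whole. The fingers move at their own pace and stop on an object; the grip force is fixed at half the most. Time passes only in rows, so rows that repeat a pose let the fingers close. It gives the time, the measured TCP pose, the force and the opening at its end, in the units of the state.
- readout.read_state(): the state, without advancing time (a new reading comes with each control period).
- optics.get_image(name): name is "side" or "top"; returns a dict with "img" (480x640x3 uint8, red, green, blue), "fx", "fy", "cx", "cy" (pixels), "world_from_camera" (4x4, takes a point from camera to world coordinates). Camera axes: x right, y up, looking along -z (the intrinsics and any distortion apply to the point x, -y, -z); pixel columns grow to the right and rows downward; lengths in m; the calibration is good to about 2 mm. A picture is of the moment at which its call begins. There is no depth.
- r.hand_in(): hands the job in, once; it reports no verdict.
Trained networks look in the newest picture that a camera, given by its name, has taken for a name from the list of things; names that differ only in an ending like _2 or _b are one class to them, and where a whole thing is asked for, a point or a joint stands for the part that bears it (a point fixed in the world has none). Each returns a list of dicts, best first, with "conf" (0 to 1); they miss things now and then, are a little off and sometimes report something else, mostly with a low value. They report only what shows in the picture. A call takes as long as a camera call.
- spotter.silhouettes(camera, name): "pixels" (480x640 bool, what is visible of it) and "bbox" ([left, top, width, height] in pixels, round what is visible of it).
- spotter.tip_of(camera, name): "at" ([row, column] in pixels: a listed point, or the origin of a listed thing).
The state is a dict: "time": time; "joints": joint angles; "joint_vel": joint speeds; "effort": joint torques, N m; "eef_pos": TCP position; "tcp_rot": TCP orientation; "ft_force": force on the tool from outside, world axes, zero at the start; "torque": the same for the moment, N m; "gripper_width": finger opening in m.
Only numpy, scipy, OpenCV 4.12 (cv2) and the standard library are available. Lean on these libraries where they do the work, as an engineer would, in place of code of your own. Each camera call takes 0.05 s, during which the arm holds its last target.

## Task

Pack the solid metal heat block and the plastic tube rack into the open grey tote for carrying to the next lab, the heavy one lowest: the heat block stands flat on the tote's floor with its wells up, and the light rack lies flat on top of it, upright and centred. Set each down gently, without dropping it.

Things in the scene. Friction and masses are not known exactly. Their poses are not given: they have to be found in the camera images.
- heat_block: Heavy solid block of bare aluminium with six open wells (3 by 2) in its top, 80 x 50 x 45 mm (x, y, z), about 0.42 kg, loose on the bench, wells up. Origin: centre of its underside; x along the 80 mm side, y across the 50 mm side, z up out of the wells.
- tube_rack: Light moulded plastic tube rack, a low brick with rows of round holes in its top, 96 x 56 x 37 mm (x, y, z), about 0.09 kg, loose on the bench, holes up. Origin: centre of its underside; x along the 96 mm side, y across the 56 mm side, z up.
- tote: Open rectangular grey plastic tote, 220 x 180 x 60 mm outside (x, y, z), with a plain thin rim that stands out 6 mm farther all round; walls and floor are 5 mm thick, so inside it is 210 x 170 mm and 55 mm deep, empty; it stands fixed on the bench. Origin: centre of its underside; x along the 220 mm side, z up.

How it is judged:
On the way:
1. the heat block stands flat on the floor of the tote (z of heat_block in the frame of tote between 0 and 0.012 m and angle between heat_block's own z axis and vertical below 0.175 rad and x of heat_block in the frame of tote between -0.1 and 0.1 m and y of heat_block in the frame of tote between -0.08 and 0.08 m), for 0.2 s.
At the end, for the whole second after the job is handed in: The heat block stands on the tote's floor, wells up within 10 degrees; the tube rack lies on top of it, upright within 10 degrees, its centre within 20 mm of the block's centre seen from above; both are let go and at rest (all of step 1 and z of tube_rack in the frame of heat_block between 0.038 and 0.052 m and horizontal distance between tube_rack and heat_block below 0.02 m and angle between tube_rack's own z axis and vertical below 0.175 rad and linear speed of each of heat_block, tube_rack below 0.03 m/s); the robot touches nothing.
It fails at once if the heat block is dropped (falls freely faster than 0.7 m/s, a drop of over 25 mm) (linear speed of heat_block above 0.7 m/s and contact force between heat_block and the fingers below 0.1 N).
It fails at once if the tube rack is dropped (falls freely faster than 0.7 m/s, a drop of over 25 mm) (linear speed of tube_rack above 0.7 m/s and contact force between tube_rack and the fingers below 0.1 N).
It also fails if it takes over 64 s, if anything falls off the work surface, if the arm or the gripper's body presses on something with over 40 N, if the wrist force passes 120 N, or if a joint passes its speed limit or range.

## Working session

There is one attempt and no reset: what is moved stays moved. The work goes in short steps, Python scripts to look and compute and a tool call to move; the robot and the scene stay as the last step left them, time stands still between calls to the robot, and variables do not carry over. Pictures are saved under pics/ and viewed, and the job is handed in when it is done.

Besides the shell and the picture viewer there is one more tool, called after "Request:" in YAML: its name, and indented under it one key for each argument. move_arm: Moves the arm, as the interface text tells. Its arguments: {"type":"object","properties":{"deltas":{"type":"array"}},"required":["deltas"]}

```bash
mkdir -p pics; ls
cat > h.py <<'E'
import numpy as np,cv2
from station import readout,optics,r,spotter
def save(name,fn):
    d=optics.get_image(name); cv2.imwrite('pics/'+fn,d['img'][:,:,::-1]); return d
def ray(d,u,v):
    T=np.array(d['world_from_camera']); k=np.array([(u-d['cx'])/d['fx'],-(v-d['cy'])/d['fy'],-1.])
    return T[:3,3],T[:3,:3]@k
def onz(d,u,v,z):
    o,k=ray(d,u,v); return o+k*(z-o[2])/k[2]
def proj(d,P):
    T=np.linalg.inv(np.array(d['world_from_camera'])); p=T[:3,:3]@np.array(P)+T[:3,3]
    return d['cx']+d['fx']*p[0]/-p[2], d['cy']+d['fy']*(-p[1])/-p[2]
E
python3 - <<'E'
from h import *
print(readout.read_state())
for c in('top','side'):
    d=save(c,c+'1.png'); print(c,{k:(np.round(v,4).tolist() if k!='img' else 0) for k,v in d.items()})
    for n in('heat_block','tube_rack','tote'):
        for s in spotter.silhouettes(c,n)[:2]: print(n,s['conf'],s['bbox'])
        for s in spotter.tip_of(c,n)[:2]: print(n,s)
E
```

```text
pics
{'time': 0.0, 'joints': array([-8.83911550e-01,  3.59407347e-01,  1.10625541e-02, -3.59027754e-04,
       -1.22408671e+00, -2.88117552e-01]), 'joint_vel': array([ 0.0008952 , -0.00205662, -0.0006685 ,  0.00063031, -0.00025353,
        0.00076415]), 'effort': array([-2.68978247e-04, -5.83324206e+01,  2.93424153e+01,  6.93661183e+00,
       -5.89845877e-03,  1.50127607e-05]), 'eef_pos': array([ 0.26191542, -0.62164077,  0.25535042]), 'tcp_rot': array([ 6.21959080e-01, -3.07893269e+00, -2.51730850e-03]), 'ft_force': array([-0.59964241, -0.32554295, -0.03472166]), 'torque': array([-0.01897569,  0.02845325,  0.04730417]), 'gripper_width': 0.08527722208321784}
top {'img': 0, 'fx': 447.2712, 'fy': 447.2712, 'cx': 318.4131, 'cy': 247.958, 'world_from_camera': [[0.0071, 0.9981, -0.0616, 0.4568], [-0.9999, 0.0078, 0.0099, -0.1295], [0.0104, 0.0616, 0.998, 0.9576], [0.0, 0.0, 0.0, 1.0]]}
heat_block 0.69 [313.9, 221.9, 27.4, 42.6]
heat_block {'at': [244.1, 326.4], 'conf': 0.86}
tube_rack 0.6 [400.4, 216.3, 45.6, 53.9]
tube_rack {'at': [244.0, 418.1], 'conf': 0.75}
tote 0.86 [136.0, 177.5, 105.7, 122.6]
tote {'at': [241.1, 195.5], 'conf': 0.78}
side {'img': 0, 'fx': 501.8177, 'fy': 501.8177, 'cx': 320.8258, 'cy': 254.1654, 'world_from_camera': [[0.9967, 0.0478, -0.0655, 0.4472], [-0.0811, 0.559, -0.8252, -0.8532], [-0.0028, 0.8278, 0.5611, 0.5047], [0.0, 0.0, 0.0, 1.0]]}
heat_block 0.67 [307.6, 235.8, 52.5, 41.6]
heat_block {'at': [265.0, 334.2], 'conf': 0.58}
tube_rack 0.69 [307.9, 311.5, 82.2, 68.3]
tube_rack {'at': [351.0, 345.9], 'conf': 0.69}
tote 0.83 [266.4, 153.3, 115.4, 62.6]
tote {'at': [194.2, 326.5], 'conf': 0.73}
```

View pics/top1.png

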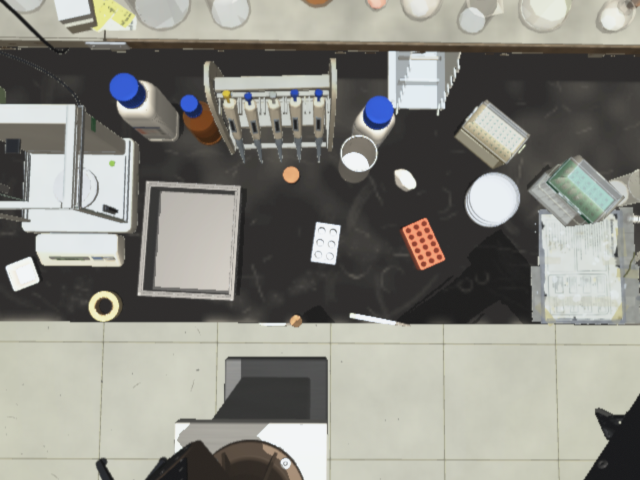

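View pics/side1.png

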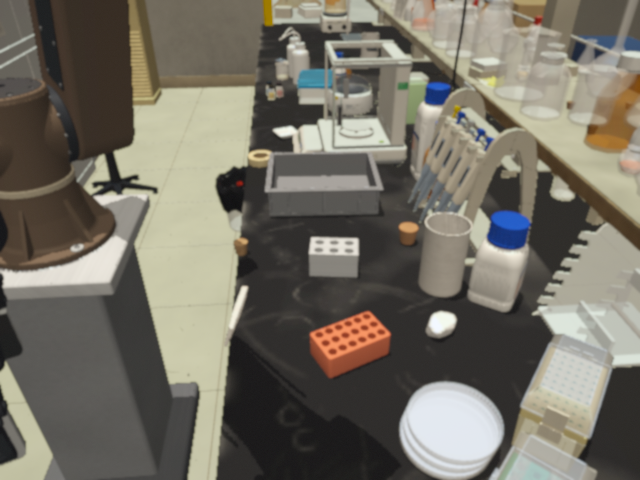

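Run:
```python
from h import *
for c in('top','side'):
    d=save(c,c+'2.png')
    im=d['img']
    b=(290,190,180,110) if c=='top' else (280,220,140,180)
    x,y,w,h=b; k=min(800//w,600//h)
    cv2.imwrite(f'pics/{c}2z.png',cv2.resize(im[y:y+h,x:x+w,::-1],None,fx=k,fy=k,interpolation=cv2.INTER_CUBIC)); print(c,k,b)
    for n,z in(('heat_block',.045),('tube_rack',.037),('tote',.06)):
        s=spotter.silhouettes(c,n)
        if not s: continue
        m=s[0]['pixels'].astype(np.uint8)
        ct=max(cv2.findContours(m,0,2)[0],key=cv2.contourArea)
        rr=cv2.minAreaRect(ct); print(n,rr, m.sum())
        if c=='top':
            P=np.array([onz(d,u,v,z)[:2] for u,v in cv2.boxPoints(rr)]); print(P.round(4).tolist(),P.mean(0))
    for n in('heat_block','tube_rack','tote'):
        for s in spotter.tip_of(c,n)[:1]: print(n,s['conf'],onz(d,s['at'][1],s['at'][0],0.).round(4))
```

```text
top 4 (290, 190, 180, 110)
heat_block ((325.3533020019531, 242.97799682617188), (24.32783317565918, 39.8046875), 8.53076457977295) 949
[[0.4867, -0.1224], [0.5675, -0.1338], [0.5605, -0.1833], [0.4797, -0.1715]] [ 0.52357948 -0.15276369]
tube_rack ((421.60003662109375, 244.20001220703125), (46.510215759277344, 30.410520553588867), 63.43495178222656) 1381
[[0.5518, -0.3024], [0.5806, -0.3591], [0.4945, -0.4016], [0.466, -0.3451]] [ 0.52322057 -0.3520519 ]
tote ((189.77627563476562, 240.07977294921875), (97.99628448486328, 115.96123504638672), 3.5763344764709473) 11156
[[0.4159, 0.2213], [0.6488, 0.2142], [0.6382, 0.0166], [0.405, 0.0268]] [0.52698797 0.11970873]
heat_block 0.79 [ 0.5212 -0.1609  0.    ]
tube_rack 0.74 [ 0.5233 -0.355   0.    ]
tote 0.97 [0.5243 0.1218 0.    ]
side 3 (280, 220, 140, 180)
heat_block ((333.0, 257.5), (39.0, 48.0), 90.0) 1869
tube_rack ((349.3746643066406, 343.1915283203125), (49.218544006347656, 78.48908996582031), 67.89054870605469) 3390
tote ((322.9249572753906, 183.27102661132812), (62.81748580932617, 116.08061218261719), 89.09062194824219) 6883
heat_block 0.91 [ 0.523  -0.1445  0.    ]
tube_rack 0.68 [ 0.5224 -0.3555  0.    ]
tote 0.95 [0.5353 0.1363 0.    ]
```

The top view shows the white block near (326,243), the red rack near (422,244) and the tote at (190,240). The side view agrees. I'll refine the poses by fitting projected boxes to the silhouettes in both views.

```bash
cat >> h.py <<'E'
from scipy.optimize import minimize
def boxmask(d,x,y,yaw,size,z0=0,S=4,crop=None):
    L,W,H=size; c,s=np.cos(yaw),np.sin(yaw); pts=[]
    for a in(-1,1):
        for b in(-1,1):
            for h in(0,H):
                px,py=a*L/2,b*W/2; pts.append(proj(d,(x+c*px-s*py,y+s*px+c*py,z0+h)))
    hull=cv2.convexHull(np.array(pts,np.float32)); m=np.zeros((480*S,640*S),np.uint8)
    cv2.fillConvexPoly(m,np.round((hull+.5)*S*16-8).astype(np.int32),1,shift=4)
    return cv2.resize(m.astype(np.float32),(640,480),interpolation=cv2.INTER_AREA)
def fit(views,x0,size,z0=0):
    f=lambda p:sum(np.abs(boxmask(d,p[0]*.01,p[1]*.01,p[2]*.1,size,z0)-m).sum()/m.sum() for d,m in views)
    best=minimize(f,[x0[0]*100,x0[1]*100,x0[2]*10],method='Nelder-Mead',options=dict(initial_simplex=np.array([x0[0]*100,x0[1]*100,x0[2]*10])+np.array([[0,0,0],[1,0,0],[0,1,0],[0,0,1]]),maxiter=120))
    return best.x*[.01,.01,.1],best.fun
E
python3 - <<'E'
from h import *
V={'heat_block':[],'tube_rack':[],'tote':[]}
for c in('top','side'):
    d=optics.get_image(c)
    for n in V:
        s=spotter.silhouettes(c,n)
        if s: V[n].append((d,s[0]['pixels'].astype(np.float32)))
for n,x0,sz in(('heat_block',(.523,-.153,-.14),(.08,.05,.045)),('tube_rack',(.523,-.353,.46),(.096,.056,.037)),('tote',(.525,.12,-.04),(.232,.192,.06))):
    print(n,fit(V[n],x0,sz),*[fit([v],x0,sz) for v in V[n]])
E
```

```text
heat_block (array([ 0.52443814, -0.15275891, -0.14637087]), np.float64(0.08931964635848999)) (array([ 0.52502069, -0.15250044, -0.13435539]), np.float64(0.041029561311006546)) (array([ 0.52415339, -0.15468038, -0.15018982]), np.float64(0.024703823029994965))
tube_rack (array([ 0.52584491, -0.35591282,  0.42517456]), np.float64(0.15131662786006927)) (array([ 0.5260797, -0.35582  ,  0.4121689]), np.float64(0.06012079119682312)) (array([ 0.52522396, -0.35667817,  0.42157799]), np.float64(0.08688616007566452))
tote (array([ 0.52700671,  0.1257561 , -0.05082926]), np.float64(0.07089091092348099)) (array([ 0.52700671,  0.1257561 , -0.05082926]), np.float64(0.07089091092348099))
```

View pics/top2z.png

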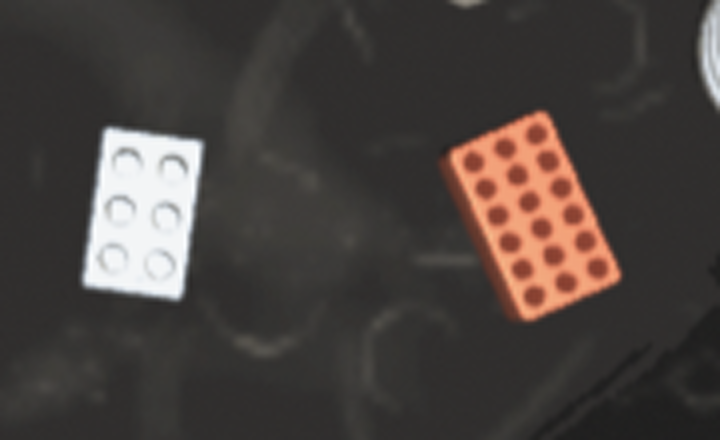

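```bash
cat >> h.py <<'E'
from scipy.spatial.transform import Rotation as Ro
def goto(p,yd):
    """p world TCP target, yd: world angle deg of jaw axis"""
    s=readout.read_state(); R=Ro.from_rotvec(s['tcp_rot']); t=R.inv().apply(np.array(p)-s['eef_pos'])
    a=np.radians(yd); ty=np.array([np.cos(a),np.sin(a),0]); 
    if ty@R.as_matrix()[:,1]<0: ty=-ty
    z=np.array([0,0,-1.]); G=Ro.from_matrix(np.c_[np.cross(ty,z),ty,z])
    w=np.degrees((R.inv()*G).as_rotvec())
    print('t',round(s['time'],2),'pos',s['eef_pos'].round(4),'w',round(s['gripper_width'],4),'F',s['ft_force'].round(1)); print('d',t.round(4),'rot',w.round(2))
E
python3 -c "
from h import *
goto((.524,-.153,.2),81.6)"
```

```text
t 1.8 pos [ 0.2621 -0.622   0.2563] w 0.0854 F [ 0.1 -0.1 -0.2]
d [-0.4235  0.3305  0.0563] rot [ 0.    0.   31.25]
```

Request:
move_arm:
  deltas:
    - {"hand": 100, "tx": -0.037, "ty": 0.029, "tz": 0, "az": 6}
    - {"hand": 100, "tx": -0.074, "ty": 0.058, "tz": 0, "az": 12}
    - {"hand": 100, "tx": -0.111, "ty": 0.087, "tz": 0, "az": 18}
    - {"hand": 100, "tx": -0.148, "ty": 0.116, "tz": 0, "az": 24}
    - {"hand": 100, "tx": -0.185, "ty": 0.145, "tz": 0, "az": 31.2}

```text
invalid input at $.deltas[0]: expected keys hand, tx, ty, tz, ax, ay, az
```

```bash
python3 -c "
from h import *
goto((.524,-.153,.2),81.6)"
```

```text
t 1.8 pos [ 0.2621 -0.622   0.2563] w 0.0854 F [ 0.1 -0.1 -0.2]
d [-0.4235  0.3305  0.0563] rot [ 0.    0.   31.25]
```

Request:
move_arm:
  deltas:
    - {"hand": 100, "tx": -0.037, "ty": 0.029, "tz": 0, "ax": 0, "ay": 0, "az": 6}
    - {"hand": 100, "tx": -0.074, "ty": 0.058, "tz": 0, "ax": 0, "ay": 0, "az": 12}
    - {"hand": 100, "tx": -0.111, "ty": 0.087, "tz": 0, "ax": 0, "ay": 0, "az": 18}
    - {"hand": 100, "tx": -0.148, "ty": 0.116, "tz": 0, "ax": 0, "ay": 0, "az": 24}
    - {"hand": 100, "tx": -0.185, "ty": 0.145, "tz": 0, "ax": 0, "ay": 0, "az": 31.2}

```text
time: 2.3
eef_pos: [0.3768, -0.415, 0.2565]
tcp_rot: [0.236, 3.132, -0.0]
ft_force: [0.7, -0.4, 0.3]
gripper_width: 0.0855
```

```bash
python3 -c "
from h import *
goto((.524,-.153,.15),81.6)"
```

```text
t 2.3 pos [ 0.3768 -0.415   0.2565] w 0.0855 F [ 0.7 -0.4  0.3]
d [-0.1062  0.2811  0.1065] rot [-0.01  0.03 -0.22]
```

Request:
move_arm:
  deltas:
    - {"hand": 100, "tx": -0.017, "ty": 0.045, "tz": 0.01, "ax": 0, "ay": 0, "az": 0}
    - {"hand": 100, "tx": -0.034, "ty": 0.09, "tz": 0.02, "ax": 0, "ay": 0, "az": 0}
    - {"hand": 100, "tx": -0.051, "ty": 0.135, "tz": 0.03, "ax": 0, "ay": 0, "az": 0}
    - {"hand": 100, "tx": -0.068, "ty": 0.18, "tz": 0.04, "ax": 0, "ay": 0, "az": 0}
    - {"hand": 100, "tx": -0.085, "ty": 0.225, "tz": 0.05, "ax": 0, "ay": 0, "az": 0}

```text
time: 2.8
eef_pos: [0.4954, -0.2034, 0.2066]
tcp_rot: [0.236, 3.131, -0.0]
ft_force: [1.4, -1.2, -0.6]
gripper_width: 0.0852
```

```bash
python3 -c "
from h import *
goto((.524,-.153,.12),81.6)"
```

```text
t 2.8 pos [ 0.4954 -0.2034  0.2066] w 0.0852 F [ 1.4 -1.2 -0.6]
d [-0.0207  0.0541  0.0866] rot [-0.01  0.08 -0.21]
```

Request:
move_arm:
  deltas:
    - {"hand": 100, "tx": -0.01, "ty": 0.027, "tz": 0.02, "ax": 0, "ay": 0, "az": 0}
    - {"hand": 100, "tx": -0.0207, "ty": 0.0541, "tz": 0.045, "ax": 0, "ay": 0, "az": -0.2}
    - {"hand": 100, "tx": -0.0207, "ty": 0.0541, "tz": 0.07, "ax": 0, "ay": 0, "az": -0.2}
    - {"hand": 100, "tx": -0.0207, "ty": 0.0541, "tz": 0.0866, "ax": 0, "ay": 0, "az": -0.2}
    - {"hand": 100, "tx": -0.0207, "ty": 0.0541, "tz": 0.0866, "ax": 0, "ay": 0, "az": -0.2}

```text
time: 3.3
eef_pos: [0.5227, -0.1526, 0.1178]
tcp_rot: [-0.23, -3.13, 0.001]
ft_force: [-0.3, -0.5, 0.7]
gripper_width: 0.0856
```

```bash
python3 -c "
from h import *
goto((.524,-.153,.03),81.6)
for c in('top','side'):
    d=save(c,c+'3.png'); print(proj(d,(.524,-.153,.045)))
    if c=='top': tote=d
goto((.524,-.153,.03),81.6)
im=d['img'][140:380,200:480,::-1]; cv2.imwrite('pics/s3z.png',cv2.resize(im,None,fx=2.5,fy=2.5,interpolation=2))
"
```

```text
t 3.3 pos [ 0.5227 -0.1526  0.1178] w 0.0856 F [-0.3 -0.5  0.7]
d [-0.0016 -0.0001  0.0878] rot [-0.04 -0.16  0.01]
(np.float64(325.4786300999899), np.float64(242.71915819580857))
(np.float64(333.38283088371423), np.float64(245.47642866309252))
t 3.4 pos [ 0.5243 -0.1532  0.1204] w 0.0853 F [-0.4 -0.4  1. ]
d [0.0005 0.0002 0.0904] rot [-0.03  0.08  0.01]
```

View pics/s3z.png

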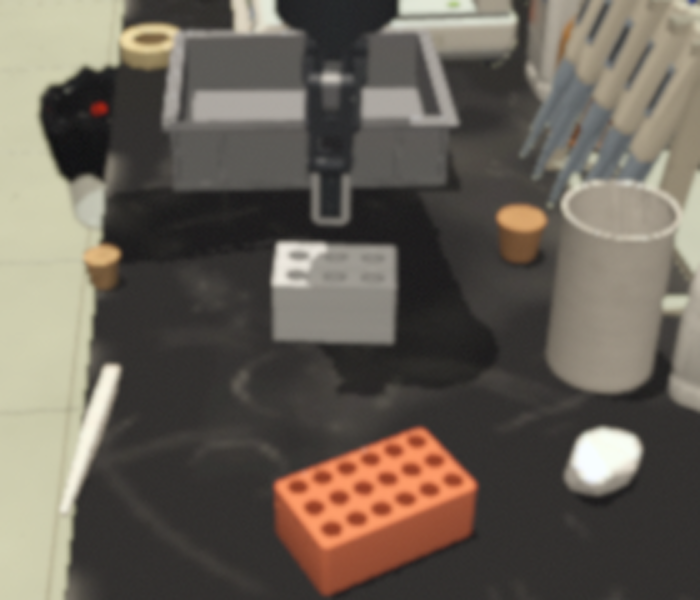

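The zoomed side view shows the gripper centred over the block (crop about (335,290)). The jaws clear it, so I'll descend.

Request:
move_arm:
  deltas:
    - {"hand": 100, "tx": 0, "ty": 0, "tz": 0.03, "ax": 0, "ay": 0, "az": 0}
    - {"hand": 100, "tx": 0, "ty": 0, "tz": 0.055, "ax": 0, "ay": 0, "az": 0}
    - {"hand": 100, "tx": 0, "ty": 0, "tz": 0.075, "ax": 0, "ay": 0, "az": 0}
    - {"hand": 100, "tx": 0, "ty": 0, "tz": 0.09, "ax": 0, "ay": 0, "az": 0}
    - {"hand": 100, "tx": 0, "ty": 0, "tz": 0.09, "ax": 0, "ay": 0, "az": 0}

```text
time: 3.9
eef_pos: [0.5241, -0.1536, 0.0299]
tcp_rot: [0.231, 3.133, -0.001]
ft_force: [-0.4, 0.1, -0.1]
gripper_width: 0.0856
```

Request:
move_arm:
  deltas:
    - {"hand": 60, "tx": 0, "ty": 0, "tz": 0, "ax": 0, "ay": 0, "az": 0}
    - {"hand": 45, "tx": 0, "ty": 0, "tz": 0, "ax": 0, "ay": 0, "az": 0}
    - {"hand": 30, "tx": 0, "ty": 0, "tz": 0, "ax": 0, "ay": 0, "az": 0}
    - {"hand": 0, "tx": 0, "ty": 0, "tz": 0, "ax": 0, "ay": 0, "az": 0}
    - {"hand": 0, "tx": 0, "ty": 0, "tz": 0, "ax": 0, "ay": 0, "az": 0}

```text
time: 4.4
eef_pos: [0.5252, -0.1535, 0.0316]
tcp_rot: [0.23, 3.13, -0.001]
ft_force: [-1.6, 1.3, 5.4]
gripper_width: 0.0491
```

Request:
move_arm:
  deltas:
    - {"hand": 0, "tx": 0, "ty": 0, "tz": 0, "ax": 0, "ay": 0, "az": 0}
    - {"hand": 0, "tx": 0, "ty": 0, "tz": 0, "ax": 0, "ay": 0, "az": 0}
    - {"hand": 0, "tx": 0, "ty": 0, "tz": 0, "ax": 0, "ay": 0, "az": 0}

```text
time: 4.7
eef_pos: [0.5248, -0.1535, 0.0316]
tcp_rot: [0.231, 3.131, -0.001]
ft_force: [-1.2, 1.5, -0.6]
gripper_width: 0.0492
```

Request:
move_arm:
  deltas:
    - {"hand": 0, "tx": 0, "ty": 0, "tz": -0.005, "ax": 0, "ay": 0, "az": 0}
    - {"hand": 0, "tx": 0, "ty": 0, "tz": -0.02, "ax": 0, "ay": 0, "az": 0}
    - {"hand": 0, "tx": 0, "ty": 0, "tz": -0.045, "ax": 0, "ay": 0, "az": 0}
    - {"hand": 0, "tx": 0, "ty": 0, "tz": -0.07, "ax": 0, "ay": 0, "az": 0}
    - {"hand": 0, "tx": 0, "ty": 0, "tz": -0.09, "ax": 0, "ay": 0, "az": 0}

```text
time: 5.2
eef_pos: [0.5246, -0.1535, 0.123]
tcp_rot: [0.231, 3.13, -0.001]
ft_force: [-0.0, 0.4, -4.7]
gripper_width: 0.0495
```

```bash
python3 -c "
from h import *
d=save('side','s4.png')
im=d['img'][100:380,180:480,::-1]; cv2.imwrite('pics/s4z.png',cv2.resize(im,None,fx=2,fy=2,interpolation=2))
d=save('top','t4.png')
im=d['img'][160:320,120:480,::-1]; cv2.imwrite('pics/t4z.png',cv2.resize(im,None,fx=2,fy=2,interpolation=2))
goto((.526,.122,.14),87.1)
"
```

```text
t 5.3 pos [ 0.5263 -0.1535  0.1245] w 0.0493 F [ 0.8 -0.6 -4.8]
d [ 0.0404  0.2725 -0.0157] rot [-0.01  0.44 -5.5 ]
```

View pics/s4z.png

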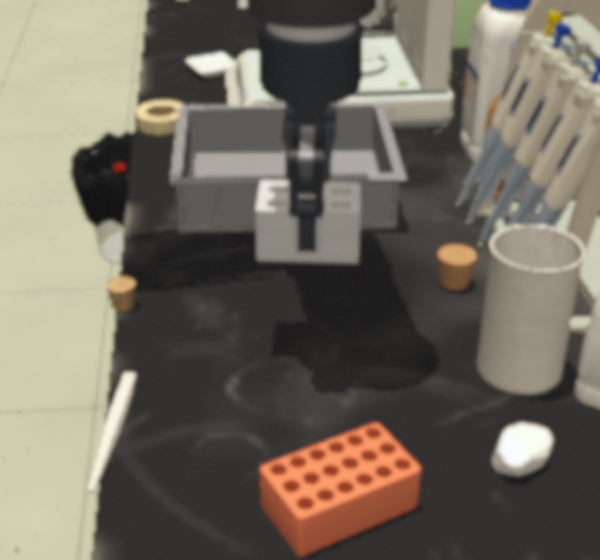

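View pics/t4z.png

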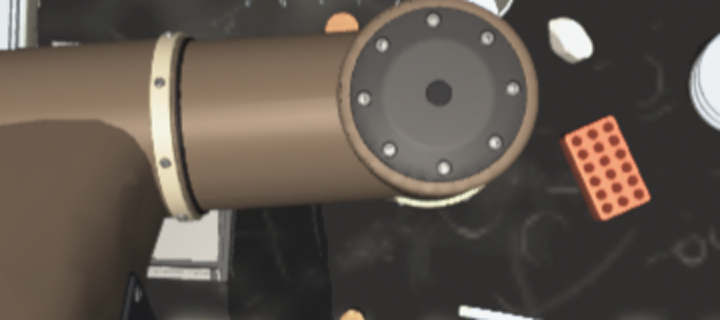

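The block is held square and level in the side view (crop about (308,220)) with 4.7 N of weight on the wrist. Next I'll carry it over the tote.

Request:
move_arm:
  deltas:
    - {"hand": 0, "tx": 0.002, "ty": 0.013, "tz": -0.012, "ax": 0, "ay": 0, "az": -0.5}
    - {"hand": 0, "tx": 0.006, "ty": 0.04, "tz": -0.018, "ax": 0, "ay": 0, "az": -1}
    - {"hand": 0, "tx": 0.011, "ty": 0.075, "tz": -0.018, "ax": 0, "ay": 0, "az": -2}
    - {"hand": 0, "tx": 0.017, "ty": 0.115, "tz": -0.018, "ax": 0, "ay": 0, "az": -3}
    - {"hand": 0, "tx": 0.022, "ty": 0.15, "tz": -0.018, "ax": 0, "ay": 0, "az": -4}

```text
time: 5.8
eef_pos: [0.5254, -0.0, 0.1418]
tcp_rot: [0.119, 3.133, -0.001]
ft_force: [0.3, -0.1, -3.7]
gripper_width: 0.0492
```

```bash
python3 -c "
from h import *
goto((.526,.118,.14),87.1)
"
```

```text
t 5.8 pos [ 0.5254 -0.      0.1418] w 0.0492 F [ 0.3 -0.1 -3.7]
d [0.0084 0.1177 0.0017] rot [-0.03  0.37 -1.47]
```

Request:
move_arm:
  deltas:
    - {"hand": 0, "tx": 0.003, "ty": 0.035, "tz": 0, "ax": 0, "ay": 0, "az": -0.5}
    - {"hand": 0, "tx": 0.005, "ty": 0.07, "tz": 0, "ax": 0, "ay": 0, "az": -1}
    - {"hand": 0, "tx": 0.007, "ty": 0.1, "tz": 0, "ax": 0, "ay": 0, "az": -1.5}
    - {"hand": 0, "tx": 0.0084, "ty": 0.118, "tz": 0, "ax": 0, "ay": 0, "az": -1.5}
    - {"hand": 0, "tx": 0.0084, "ty": 0.118, "tz": 0, "ax": 0, "ay": 0, "az": -1.5}

```text
time: 6.3
eef_pos: [0.5256, 0.1208, 0.141]
tcp_rot: [0.074, 3.135, -0.002]
ft_force: [0.5, 0.2, -4.9]
gripper_width: 0.0499
```

```bash
python3 -c "
from h import *
d=save('side','s5.png')
im=d['img'][80:280,200:460,::-1]; cv2.imwrite('pics/s5z.png',cv2.resize(im,None,fx=3,fy=3,interpolation=2))
d=save('top','t5.png')
im=d['img'][130:330,100:360,::-1]; cv2.imwrite('pics/t5z.png',cv2.resize(im,None,fx=3,fy=3,interpolation=2))
goto((.526,.118,.037),87.1)
"
```

```text
t 6.4 pos [0.5252 0.1187 0.141 ] w 0.0493 F [-0.7  0.3 -4.8]
d [-0.0003 -0.0005  0.104 ] rot [-0.08  0.28  0.11]
```

View pics/s5z.png

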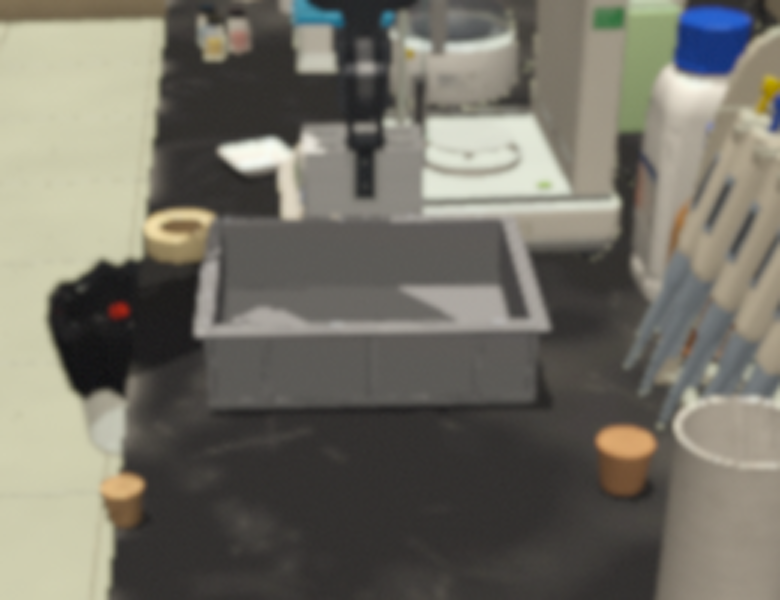

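View pics/t5z.png

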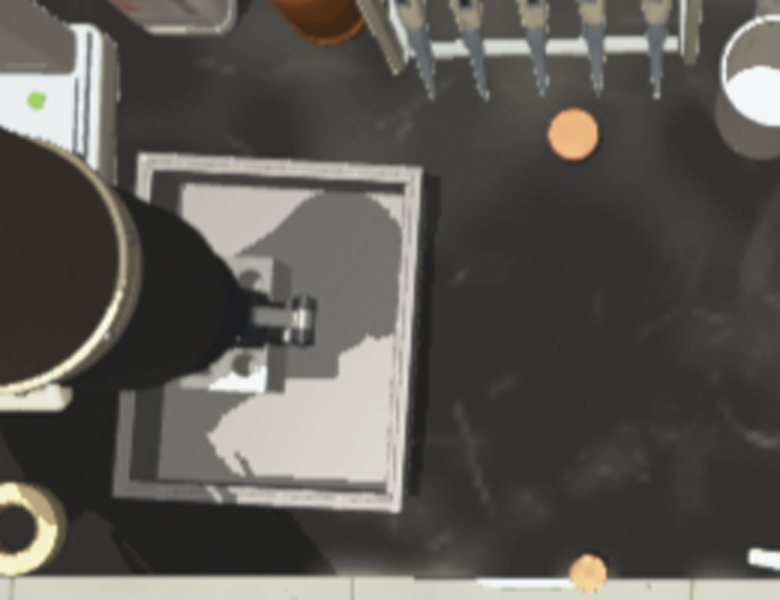

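The block hangs over the tote interior in both views. Lowering it.

Request:
move_arm:
  deltas:
    - {"hand": 0, "tx": 0, "ty": 0, "tz": 0.015, "ax": 0, "ay": 0, "az": 0}
    - {"hand": 0, "tx": 0, "ty": 0, "tz": 0.04, "ax": 0, "ay": 0, "az": 0}
    - {"hand": 0, "tx": 0, "ty": 0, "tz": 0.065, "ax": 0, "ay": 0, "az": 0}
    - {"hand": 0, "tx": 0, "ty": 0, "tz": 0.085, "ax": 0, "ay": 0, "az": 0}
    - {"hand": 0, "tx": 0, "ty": 0, "tz": 0.093, "ax": 0, "ay": 0, "az": 0}

```text
time: 6.9
eef_pos: [0.5242, 0.117, 0.0458]
tcp_rot: [0.079, 3.139, -0.006]
ft_force: [-0.1, -0.2, -5.2]
gripper_width: 0.0491
```

Request:
move_arm:
  deltas:
    - {"hand": 0, "tx": 0, "ty": 0, "tz": 0.002, "ax": 0, "ay": 0, "az": 0}
    - {"hand": 0, "tx": 0, "ty": 0, "tz": 0.004, "ax": 0, "ay": 0, "az": 0}
    - {"hand": 0, "tx": 0, "ty": 0, "tz": 0.006, "ax": 0, "ay": 0, "az": 0}
    - {"hand": 0, "tx": 0, "ty": 0, "tz": 0.008, "ax": 0, "ay": 0, "az": 0}
    - {"hand": 0, "tx": 0, "ty": 0, "tz": 0.008, "ax": 0, "ay": 0, "az": 0}

```text
time: 7.4
eef_pos: [0.5244, 0.1171, 0.0382]
tcp_rot: [0.078, 3.139, -0.005]
ft_force: [-0.4, -1.0, -4.2]
gripper_width: 0.0495
```

Request:
move_arm:
  deltas:
    - {"hand": 0, "tx": 0, "ty": 0, "tz": 0.001, "ax": 0, "ay": 0, "az": 0}
    - {"hand": 0, "tx": 0, "ty": 0, "tz": 0.002, "ax": 0, "ay": 0, "az": 0}
    - {"hand": 0, "tx": 0, "ty": 0, "tz": 0.002, "ax": 0, "ay": 0, "az": 0}

```text
time: 7.7
eef_pos: [0.5246, 0.1172, 0.0366]
tcp_rot: [0.078, 3.138, -0.005]
ft_force: [-0.8, -0.4, 0.5]
gripper_width: 0.049
```

Request:
move_arm:
  deltas:
    - {"hand": 0, "tx": 0, "ty": 0, "tz": 0.0005, "ax": 0, "ay": 0, "az": 0}
    - {"hand": 65, "tx": 0, "ty": 0, "tz": 0.0005, "ax": 0, "ay": 0, "az": 0}
    - {"hand": 75, "tx": 0, "ty": 0, "tz": 0.0005, "ax": 0, "ay": 0, "az": 0}
    - {"hand": 85, "tx": 0, "ty": 0, "tz": 0, "ax": 0, "ay": 0, "az": 0}
    - {"hand": 85, "tx": 0, "ty": 0, "tz": 0, "ax": 0, "ay": 0, "az": 0}

```text
time: 8.2
eef_pos: [0.5248, 0.1173, 0.0367]
tcp_rot: [0.078, 3.138, -0.004]
ft_force: [0.5, -1.2, 0.3]
gripper_width: 0.0722
```

Request:
move_arm:
  deltas:
    - {"hand": 85, "tx": 0, "ty": 0, "tz": -0.01, "ax": 0, "ay": 0, "az": 0}
    - {"hand": 85, "tx": 0, "ty": 0, "tz": -0.03, "ax": 0, "ay": 0, "az": 0}
    - {"hand": 85, "tx": 0, "ty": 0, "tz": -0.06, "ax": 0, "ay": 0, "az": 0}
    - {"hand": 85, "tx": 0, "ty": 0, "tz": -0.09, "ax": 0, "ay": 0, "az": 0}
    - {"hand": 85, "tx": 0, "ty": 0, "tz": -0.12, "ax": 0, "ay": 0, "az": 0}

```text
time: 8.7
eef_pos: [0.5244, 0.1176, 0.1587]
tcp_rot: [0.078, 3.137, -0.004]
ft_force: [0.1, 0.5, -0.6]
gripper_width: 0.0725
```

```bash
python3 -c "
from h import *
goto((.526,-.356,.16),114)
"
```

```text
t 8.7 pos [0.5244 0.1176 0.1587] w 0.0725 F [ 0.1  0.5 -0.6]
d [-0.025  -0.4729  0.    ] rot [ -0.19   0.17 -26.84]
```

Request:
move_arm:
  deltas:
    - {"hand": 100, "tx": -0.002, "ty": -0.04, "tz": -0.005, "ax": 0, "ay": 0, "az": -4}
    - {"hand": 100, "tx": -0.005, "ty": -0.085, "tz": -0.01, "ax": 0, "ay": 0, "az": -8}
    - {"hand": 100, "tx": -0.007, "ty": -0.13, "tz": -0.01, "ax": 0, "ay": 0, "az": -12}
    - {"hand": 100, "tx": -0.009, "ty": -0.175, "tz": -0.01, "ax": 0, "ay": 0, "az": -16}
    - {"hand": 100, "tx": -0.012, "ty": -0.22, "tz": -0.01, "ax": 0, "ay": 0, "az": -20}

```text
time: 9.2
eef_pos: [0.5252, -0.1043, 0.1705]
tcp_rot: [-0.473, 3.101, -0.005]
ft_force: [1.6, -1.1, -0.4]
gripper_width: 0.0853
```

```bash
python3 -c "
from h import *
goto((.526,-.356,.15),114)
"
```

```text
t 9.2 pos [ 0.5252 -0.1043  0.1705] w 0.0853 F [ 1.6 -1.1 -0.4]
d [ 0.0744 -0.2404  0.0211] rot [-0.23  0.2  -6.64]
```

Request:
move_arm:
  deltas:
    - {"hand": 100, "tx": 0.014, "ty": -0.045, "tz": 0.005, "ax": 0, "ay": 0, "az": -2}
    - {"hand": 100, "tx": 0.028, "ty": -0.09, "tz": 0.01, "ax": 0, "ay": 0, "az": -4}
    - {"hand": 100, "tx": 0.042, "ty": -0.135, "tz": 0.015, "ax": 0, "ay": 0, "az": -6.6}
    - {"hand": 100, "tx": 0.056, "ty": -0.18, "tz": 0.02, "ax": 0, "ay": 0, "az": -6.6}
    - {"hand": 100, "tx": 0.068, "ty": -0.22, "tz": 0.021, "ax": 0, "ay": 0, "az": -6.6}

```text
time: 9.7
eef_pos: [0.5255, -0.3369, 0.1503]
tcp_rot: [-0.651, 3.069, -0.005]
ft_force: [0.4, 0.2, 0.3]
gripper_width: 0.0853
```

Run:
```python
from h import *
V={'heat_block':[],'tube_rack':[],'tote':[]}
for c in('top','side'):
    d=save(c,c+'6.png')
    b=(100,150,400,170) if c=='top' else (240,100,220,300)
    x,y,w,h=b; k=min(800/w,600/h)
    cv2.imwrite(f'pics/{c}6z.png',cv2.resize(d['img'][y:y+h,x:x+w,::-1],None,fx=k,fy=k,interpolation=2))
    for n in V:
        s=spotter.silhouettes(c,n)
        if s: V[n].append((d,s[0]['pixels'].astype(np.float32))); print(c,n,s[0]['conf'],s[0]['bbox'])
        t=spotter.tip_of(c,n)
        if t: print(t[0]['conf'],onz(d,t[0]['at'][1],t[0]['at'][0],.005 if n=='heat_block' else 0).round(4))
for n,x0,sz,z in(('heat_block',(.524,.117,-.05),(.08,.05,.045),.005),('tote',(.525,.12,-.04),(.232,.192,.06),0)):
    print(n,*[fit([v],x0,sz,z) for v in V[n]])
goto((.526,-.356,.03),114)
```

```text
top heat_block 0.59 [182.1, 224.6, 28.5, 33.4]
0.87 [0.5219 0.1087 0.005 ]
top tube_rack 0.6 [398.3, 227.8, 44.1, 42.5]
0.57 [ 0.5259 -0.3569  0.    ]
top tote 0.96 [139.0, 181.7, 102.1, 117.7]
0.75 [0.5274 0.1178 0.    ]
side heat_block 0.47 [298.3, 168.5, 18.5, 18.8]
0.62 [0.521  0.1311 0.005 ]
side tube_rack 0.84 [307.0, 313.4, 83.1, 68.7]
0.95 [ 0.522  -0.3554  0.    ]
side tote 0.68 [267.6, 153.5, 114.4, 63.9]
0.86 [0.5317 0.1175 0.    ]
heat_block (array([ 0.52442221,  0.11821184, -0.04923835]), np.float64(0.055978260934352875)) (array([ 0.49846835,  0.1713204 , -0.04789059]), np.float64(3.582785129547119))
tote (array([ 0.527947  ,  0.1231178 , -0.03381348]), np.float64(0.2108282446861267)) (array([0.52089629, 0.13201491, 0.0391294 ]), np.float64(1.6065518856048584))
t 10.4 pos [ 0.5263 -0.3342  0.1503] w 0.0852 F [ 0.4 -0.3 -0.6]
d [ 0.0096 -0.0193  0.1204] rot [-0.25  0.2   0.01]
```

View pics/top6z.png

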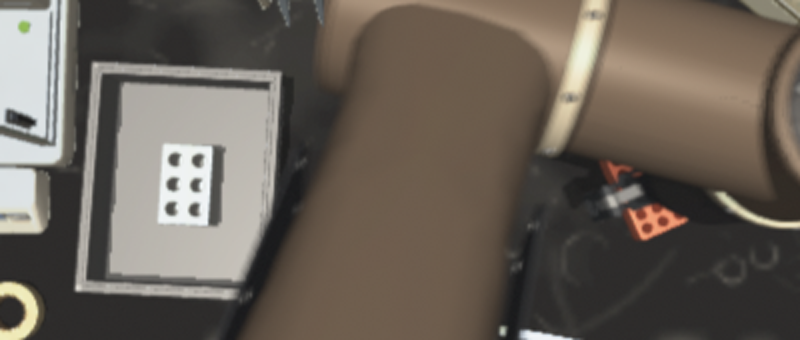

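View pics/side6z.png

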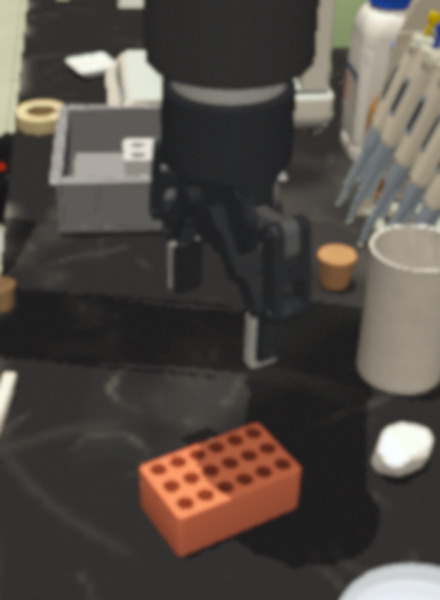

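The block stands flat in the tote (crop (185,185), measured at 0.524, 0.118). The rack is still at its measured pose. I'll centre the gripper over it and descend.

Request:
move_arm:
  deltas:
    - {"hand": 100, "tx": 0.01, "ty": -0.0205, "tz": 0.01, "ax": 0, "ay": 0, "az": 0}
    - {"hand": 100, "tx": 0.01, "ty": -0.0205, "tz": 0.04, "ax": 0, "ay": 0, "az": 0}
    - {"hand": 100, "tx": 0.01, "ty": -0.0205, "tz": 0.06, "ax": 0, "ay": 0, "az": 0}
    - {"hand": 100, "tx": 0.01, "ty": -0.0205, "tz": 0.07, "ax": 0, "ay": 0, "az": 0}
    - {"hand": 100, "tx": 0.01, "ty": -0.0205, "tz": 0.07, "ax": 0, "ay": 0, "az": 0}

```text
time: 10.9
eef_pos: [0.5251, -0.3567, 0.079]
tcp_rot: [-0.653, 3.071, -0.003]
ft_force: [-0.3, -0.4, 0.4]
gripper_width: 0.0854
```

Run:
```python
from h import *
d=save('side','s7.png')
x,y,w,h=(240,200,220,200)
cv2.imwrite('pics/s7z.png',cv2.resize(d['img'][y:y+h,x:x+w,::-1],None,fx=3,fy=3,interpolation=2))
goto((.526,-.356,.03),114)
```

```text
t 10.95 pos [ 0.5259 -0.3571  0.0803] w 0.0855 F [-0.  -0.3 -0.1]
d [-0.0004  0.0011  0.0503] rot [-0.23  0.16  0.04]
```

View pics/s7z.png

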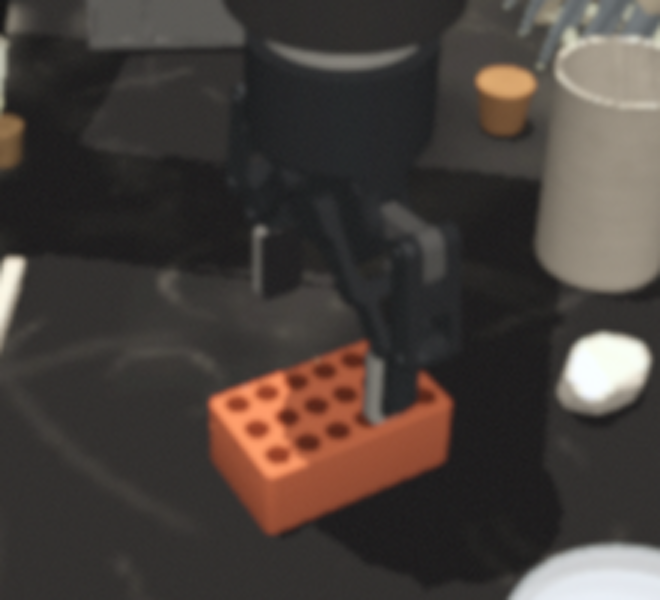

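The near finger (crop (385,415)) is still about 65 mm above the bench. Dropped to the bench, the jaw midpoint lands on the rack centre and the jaw line is parallel to the rack's short side. Continuing down.

Request:
move_arm:
  deltas:
    - {"hand": 100, "tx": 0, "ty": 0.0008, "tz": 0.015, "ax": 0, "ay": 0, "az": 0}
    - {"hand": 100, "tx": 0, "ty": 0.0008, "tz": 0.03, "ax": 0, "ay": 0, "az": 0}
    - {"hand": 100, "tx": 0, "ty": 0.0008, "tz": 0.042, "ax": 0, "ay": 0, "az": 0}
    - {"hand": 100, "tx": 0, "ty": 0.0008, "tz": 0.05, "ax": 0, "ay": 0, "az": 0}
    - {"hand": 100, "tx": 0, "ty": 0.0008, "tz": 0.05, "ax": 0, "ay": 0, "az": 0}

```text
time: 11.45
eef_pos: [0.5254, -0.3563, 0.0296]
tcp_rot: [-0.654, 3.07, -0.004]
ft_force: [0.3, 0.3, 0.0]
gripper_width: 0.0847
```

Request:
move_arm:
  deltas:
    - {"hand": 70, "tx": 0, "ty": 0, "tz": 0, "ax": 0, "ay": 0, "az": 0}
    - {"hand": 50, "tx": 0, "ty": 0, "tz": 0, "ax": 0, "ay": 0, "az": 0}
    - {"hand": 30, "tx": 0, "ty": 0, "tz": 0, "ax": 0, "ay": 0, "az": 0}
    - {"hand": 0, "tx": 0, "ty": 0, "tz": 0, "ax": 0, "ay": 0, "az": 0}
    - {"hand": 0, "tx": 0, "ty": 0, "tz": 0, "ax": 0, "ay": 0, "az": 0}

```text
time: 11.95
eef_pos: [0.5261, -0.3565, 0.0306]
tcp_rot: [-0.654, 3.069, -0.006]
ft_force: [0.3, 1.7, 5.1]
gripper_width: 0.0551
```

Request:
move_arm:
  deltas:
    - {"hand": 0, "tx": 0, "ty": 0, "tz": 0, "ax": 0, "ay": 0, "az": 0}
    - {"hand": 0, "tx": 0, "ty": 0, "tz": 0, "ax": 0, "ay": 0, "az": 0}

```text
time: 12.15
eef_pos: [0.5261, -0.3565, 0.0307]
tcp_rot: [-0.654, 3.069, -0.006]
ft_force: [0.0, 1.2, 1.9]
gripper_width: 0.0553
```

Request:
move_arm:
  deltas:
    - {"hand": 0, "tx": 0, "ty": 0, "tz": -0.005, "ax": 0, "ay": 0, "az": 0}
    - {"hand": 0, "tx": 0, "ty": 0, "tz": -0.025, "ax": 0, "ay": 0, "az": 0}
    - {"hand": 0, "tx": 0, "ty": 0, "tz": -0.06, "ax": 0, "ay": 0, "az": 0}
    - {"hand": 0, "tx": 0, "ty": 0, "tz": -0.1, "ax": 0, "ay": 0, "az": 0}
    - {"hand": 0, "tx": 0, "ty": 0, "tz": -0.13, "ax": 0, "ay": 0, "az": 0}

```text
time: 12.65
eef_pos: [0.5257, -0.3563, 0.1632]
tcp_rot: [-0.654, 3.068, -0.007]
ft_force: [0.6, -0.5, -1.1]
gripper_width: 0.0553
```

Run:
```python
from h import *
goto((.5244,.118,.16),87.1)
d=save('side','s8.png')
x,y,w,h=(240,150,220,200)
cv2.imwrite('pics/s8z.png',cv2.resize(d['img'][y:y+h,x:x+w,::-1],None,fx=3,fy=3,interpolation=2))
s=spotter.silhouettes('side','tube_rack'); print(s[0]['conf'],s[0]['bbox'])
p=readout.read_state()['eef_pos']
print(p,fit([(d,s[0]['pixels'].astype(np.float32))],(p[0],p[1],.42),(.096,.056,.037),p[2]-.0307))
goto((.5244,.118,.16),87.1)
```

```text
t 12.65 pos [ 0.5257 -0.3563  0.1632] w 0.0553 F [ 0.6 -0.5 -1.1]
d [-0.1922  0.4337  0.0015] rot [-0.26  0.29 26.96]
0.71 [307.5, 239.2, 93.4, 66.8]
[ 0.52774318 -0.35723424  0.16610858] (array([ 0.52439093, -0.36094744,  0.45365911]), np.float64(0.5467116832733154))
t 12.75 pos [ 0.5277 -0.3572  0.1661] w 0.0549 F [-0.4  0.2 -0.2]
d [-0.1909  0.4353  0.0031] rot [-0.48  0.62 26.99]
```

View pics/s8z.png

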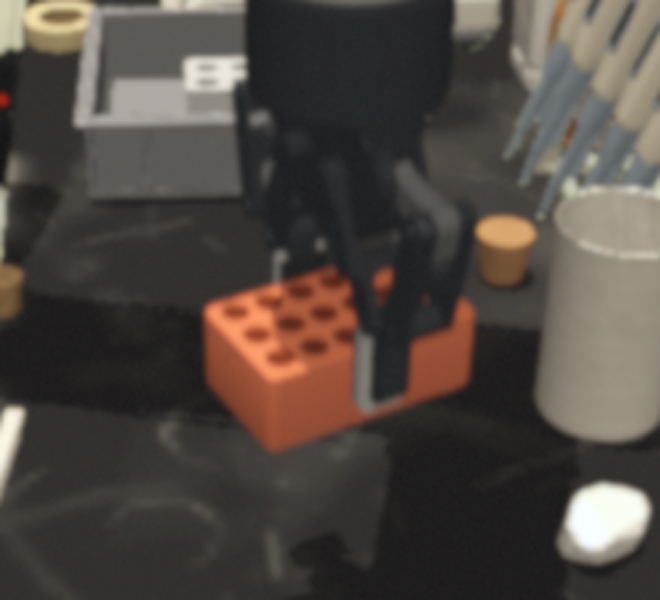

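The rack is held level (crop (335,350)), roughly centred in the jaws. Carrying it over, with the height kept.

Request:
move_arm:
  deltas:
    - {"hand": 0, "tx": -0.008, "ty": 0.018, "tz": 0, "ax": 0, "ay": 0, "az": 2}
    - {"hand": 0, "tx": -0.024, "ty": 0.055, "tz": 0, "ax": 0, "ay": 0, "az": 6}
    - {"hand": 0, "tx": -0.042, "ty": 0.096, "tz": 0, "ax": 0, "ay": 0, "az": 10}
    - {"hand": 0, "tx": -0.06, "ty": 0.137, "tz": 0, "ax": 0, "ay": 0, "az": 14}
    - {"hand": 0, "tx": -0.078, "ty": 0.178, "tz": 0, "ax": 0, "ay": 0, "az": 18}

```text
time: 13.25
eef_pos: [0.5255, -0.1614, 0.1644]
tcp_rot: [-0.161, 3.126, -0.01]
ft_force: [0.8, 0.3, -0.9]
gripper_width: 0.0555
```

```bash
python3 -c "
from h import *
goto((.5244,.118,.16),87.1)"
```

```text
t 13.25 pos [ 0.5255 -0.1614  0.1644] w 0.0555 F [ 0.8  0.3 -0.9]
d [-0.0275  0.278   0.0027] rot [-0.37  0.64  8.79]
```

Request:
move_arm:
  deltas:
    - {"hand": 0, "tx": -0.004, "ty": 0.045, "tz": 0, "ax": 0, "ay": 0, "az": 2}
    - {"hand": 0, "tx": -0.009, "ty": 0.09, "tz": 0, "ax": 0, "ay": 0, "az": 4}
    - {"hand": 0, "tx": -0.013, "ty": 0.135, "tz": 0, "ax": 0, "ay": 0, "az": 6}
    - {"hand": 0, "tx": -0.018, "ty": 0.175, "tz": 0, "ax": -0.2, "ay": 0.3, "az": 8}
    - {"hand": 0, "tx": -0.021, "ty": 0.205, "tz": 0, "ax": -0.2, "ay": 0.4, "az": 8.8}

```text
time: 13.75
eef_pos: [0.5249, 0.0469, 0.1629]
tcp_rot: [0.08, 3.137, -0.004]
ft_force: [1.1, -0.3, -0.5]
gripper_width: 0.055
```

```bash
python3 -c "
from h import *
goto((.5244,.118,.14),87.1)"
```

```text
t 13.75 pos [0.5249 0.0469 0.1629] w 0.055 F [ 1.1 -0.3 -0.5]
d [0.0042 0.071  0.0227] rot [-0.14  0.22 -0.02]
```

Request:
move_arm:
  deltas:
    - {"hand": 0, "tx": 0.002, "ty": 0.035, "tz": 0.003, "ax": 0, "ay": 0, "az": 0}
    - {"hand": 0, "tx": 0.003, "ty": 0.055, "tz": 0.01, "ax": 0, "ay": 0, "az": 0}
    - {"hand": 0, "tx": 0.004, "ty": 0.071, "tz": 0.0227, "ax": -0.1, "ay": 0.2, "az": 0}
    - {"hand": 0, "tx": 0.004, "ty": 0.071, "tz": 0.0327, "ax": -0.1, "ay": 0.2, "az": 0}
    - {"hand": 0, "tx": 0.004, "ty": 0.071, "tz": 0.0427, "ax": -0.1, "ay": 0.2, "az": 0}

```text
time: 14.25
eef_pos: [0.5242, 0.1175, 0.1186]
tcp_rot: [-0.08, -3.14, 0.002]
ft_force: [0.5, -0.7, -1.7]
gripper_width: 0.0555
```

Run:
```python
from h import *
for c in('top','side'):
    d=save(c,c+'9.png')
    x,y,w,h=(120,160,160,140) if c=='top' else (240,80,180,150)
    cv2.imwrite(f'pics/{c}9z.png',cv2.resize(d['img'][y:y+h,x:x+w,::-1],None,fx=4,fy=4,interpolation=2))
    p=readout.read_state()['eef_pos']
    for n in('heat_block','tube_rack'):
        t=spotter.tip_of(c,n)
        if t: print(c,n,t[0]['conf'],onz(d,t[0]['at'][1],t[0]['at'][0],.005 if n=='heat_block' else p[2]-.0307).round(4))
    s=spotter.silhouettes(c,'tube_rack')
    if s:
        m=s[0]['pixels'].astype(np.float32); print(s[0]['bbox'],fit([(d,m)],(p[0],p[1],-.05),(.096,.056,.037),p[2]-.0307))
goto((.5244,.118,.0807),87.1)
```

```text
top heat_block 0.69 [0.5247 0.1128 0.005 ]
top tube_rack 0.63 [0.5175 0.1179 0.0864]
[163.5, 215.5, 39.6, 51.2] (array([ 0.52367747,  0.11700156, -0.07206503]), np.float64(1.209665298461914))
side heat_block 0.65 [0.5135 0.1332 0.005 ]
side tube_rack 0.94 [0.5137 0.1057 0.0895]
[292.9, 134.7, 54.2, 29.1] (array([ 0.52368755,  0.11461109, -0.06564872]), np.float64(0.36301976442337036))
t 14.65 pos [0.525  0.1176 0.1206] w 0.055 F [-0.2 -0.1 -0.9]
d [0.0007 0.0004 0.0399] rot [-0.01  0.07 -0.06]
```

View pics/top9z.png

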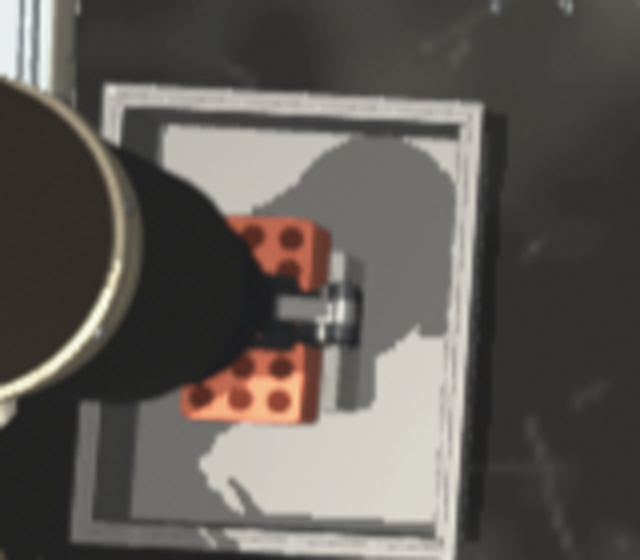

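View pics/side9z.png

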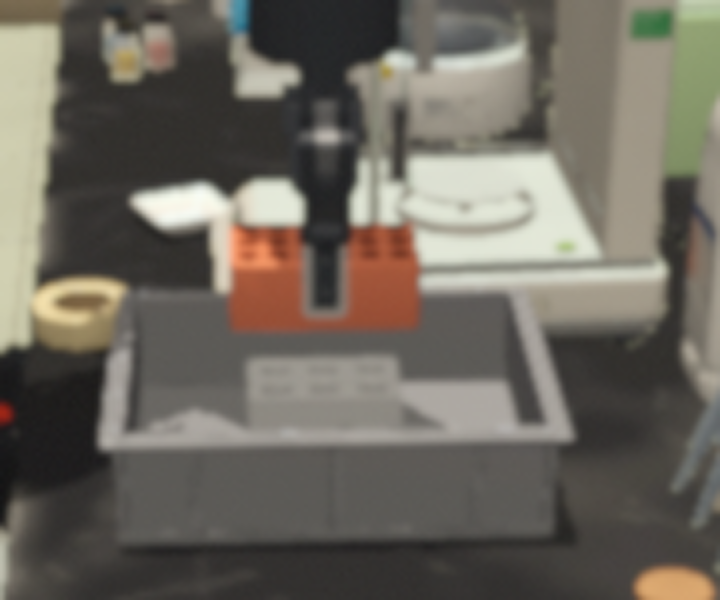

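The rack (side crop x 230–418, centre 324) is centred over the block (248–398, centre 323). Lowering slowly.

Request:
move_arm:
  deltas:
    - {"hand": 0, "tx": 0, "ty": 0, "tz": 0.01, "ax": 0, "ay": 0, "az": 0}
    - {"hand": 0, "tx": 0, "ty": 0, "tz": 0.02, "ax": 0, "ay": 0, "az": 0}
    - {"hand": 0, "tx": 0, "ty": 0, "tz": 0.028, "ax": 0, "ay": 0, "az": 0}
    - {"hand": 0, "tx": 0, "ty": 0, "tz": 0.034, "ax": 0, "ay": 0, "az": 0}
    - {"hand": 0, "tx": 0, "ty": 0, "tz": 0.037, "ax": 0, "ay": 0, "az": 0}

```text
time: 15.15
eef_pos: [0.5247, 0.1174, 0.0825]
tcp_rot: [-0.081, -3.14, 0.002]
ft_force: [-0.8, 1.0, -1.3]
gripper_width: 0.055
```

Request:
move_arm:
  deltas:
    - {"hand": 0, "tx": 0, "ty": 0, "tz": 0.001, "ax": 0, "ay": 0, "az": 0}
    - {"hand": 0, "tx": 0, "ty": 0, "tz": 0.002, "ax": 0, "ay": 0, "az": 0}
    - {"hand": 0, "tx": 0, "ty": 0, "tz": 0.002, "ax": 0, "ay": 0, "az": 0}

```text
time: 15.45
eef_pos: [0.5248, 0.1175, 0.0808]
tcp_rot: [0.081, 3.14, -0.001]
ft_force: [0.6, -0.4, -0.7]
gripper_width: 0.0551
```

Request:
move_arm:
  deltas:
    - {"hand": 0, "tx": 0, "ty": 0, "tz": 0.001, "ax": 0, "ay": 0, "az": 0}
    - {"hand": 0, "tx": 0, "ty": 0, "tz": 0.001, "ax": 0, "ay": 0, "az": 0}
    - {"hand": 0, "tx": 0, "ty": 0, "tz": 0.001, "ax": 0, "ay": 0, "az": 0}

```text
time: 15.75
eef_pos: [0.5249, 0.1175, 0.0806]
tcp_rot: [0.08, 3.14, -0.001]
ft_force: [-4.1, -0.9, 6.9]
gripper_width: 0.055
```

Contact: +6.9 N. Releasing.

Request:
move_arm:
  deltas:
    - {"hand": 68, "tx": 0, "ty": 0, "tz": -0.0002, "ax": 0, "ay": 0, "az": 0}
    - {"hand": 74, "tx": 0, "ty": 0, "tz": -0.0002, "ax": 0, "ay": 0, "az": 0}
    - {"hand": 85, "tx": 0, "ty": 0, "tz": -0.0002, "ax": 0, "ay": 0, "az": 0}
    - {"hand": 92, "tx": 0, "ty": 0, "tz": 0, "ax": 0, "ay": 0, "az": 0}
    - {"hand": 92, "tx": 0, "ty": 0, "tz": 0, "ax": 0, "ay": 0, "az": 0}

```text
time: 16.25
eef_pos: [0.5248, 0.1175, 0.0805]
tcp_rot: [0.081, 3.14, -0.001]
ft_force: [0.2, -0.8, -0.3]
gripper_width: 0.0781
```

Request:
move_arm:
  deltas:
    - {"hand": 92, "tx": 0, "ty": 0, "tz": -0.01, "ax": 0, "ay": 0, "az": 0}
    - {"hand": 92, "tx": 0, "ty": 0, "tz": -0.03, "ax": 0, "ay": 0, "az": 0}
    - {"hand": 92, "tx": 0, "ty": 0, "tz": -0.06, "ax": 0, "ay": 0, "az": 0}
    - {"hand": 92, "tx": 0, "ty": 0, "tz": -0.09, "ax": 0, "ay": 0, "az": 0}
    - {"hand": 92, "tx": 0, "ty": 0, "tz": -0.12, "ax": 0, "ay": 0, "az": 0}

```text
time: 16.75
eef_pos: [0.5247, 0.1175, 0.2025]
tcp_rot: [0.08, 3.139, -0.001]
ft_force: [1.3, 0.4, -0.2]
gripper_width: 0.0787
```

Request:
move_arm:
  deltas:
    - {"hand": 92, "tx": 0, "ty": -0.04, "tz": 0, "ax": 0, "ay": 0, "az": 0}
    - {"hand": 92, "tx": 0, "ty": -0.08, "tz": 0, "ax": 0, "ay": 0, "az": 0}
    - {"hand": 92, "tx": 0, "ty": -0.12, "tz": 0, "ax": 0, "ay": 0, "az": 0}
    - {"hand": 92, "tx": 0, "ty": -0.16, "tz": 0, "ax": 0, "ay": 0, "az": 0}
    - {"hand": 92, "tx": 0, "ty": -0.2, "tz": 0, "ax": 0, "ay": 0, "az": 0}

```text
time: 17.25
eef_pos: [0.5142, -0.0837, 0.2036]
tcp_rot: [0.08, 3.138, -0.001]
ft_force: [0.5, -0.3, 0.3]
gripper_width: 0.0788
```

Request:
move_arm:
  deltas:
    - {"hand": 92, "tx": 0, "ty": -0.04, "tz": 0, "ax": 0, "ay": 0, "az": 0}
    - {"hand": 92, "tx": 0, "ty": -0.08, "tz": 0, "ax": 0, "ay": 0, "az": 0}
    - {"hand": 92, "tx": 0, "ty": -0.12, "tz": 0, "ax": 0, "ay": 0, "az": 0}
    - {"hand": 92, "tx": 0, "ty": -0.14, "tz": 0, "ax": 0, "ay": 0, "az": 0}
    - {"hand": 92, "tx": 0, "ty": -0.14, "tz": 0, "ax": 0, "ay": 0, "az": 0}

```text
time: 17.75
eef_pos: [0.5066, -0.2259, 0.2042]
tcp_rot: [0.084, 3.138, -0.001]
ft_force: [-0.3, 0.0, -0.9]
gripper_width: 0.0785
```

Run:
```python
from h import *
for c in('top','side'):
    d=save(c,c+'10.png')
    x,y,w,h=(120,160,160,140) if c=='top' else (240,80,180,150)
    cv2.imwrite(f'pics/{c}10z.png',cv2.resize(d['img'][y:y+h,x:x+w,::-1],None,fx=4,fy=4,interpolation=2))
    s=spotter.silhouettes(c,'tube_rack')
    if s:
        m=s[0]['pixels'].astype(np.float32); print(c,s[0]['bbox'],fit([(d,m)],(.5244,.118,-.05),(.096,.056,.037),.05))
goto((.5244,.118,.0807),87.1)
```

```text
side [293.2, 152.8, 52.9, 33.1] (array([ 0.52268124,  0.11164818, -0.02721622]), np.float64(1.016196608543396))
t 17.95 pos [ 0.5072 -0.223   0.2041] w 0.0788 F [-0.1 -0.2 -0. ]
d [2.000e-04 3.415e-01 1.232e-01] rot [-0.02  0.15  0.02]
```

View pics/top10z.png

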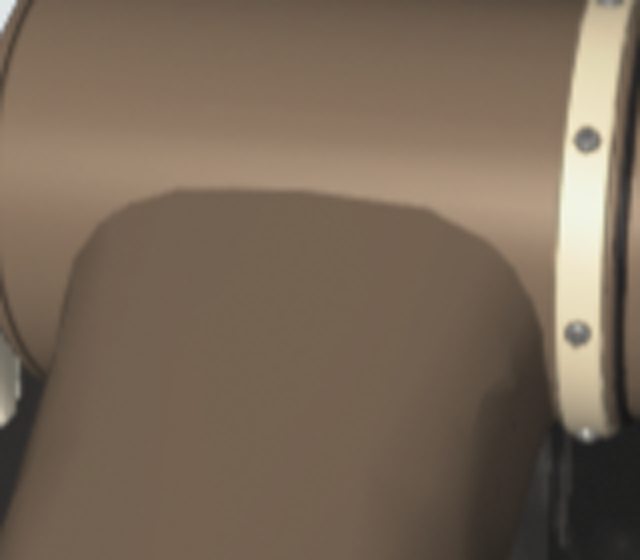

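View pics/side10z.png

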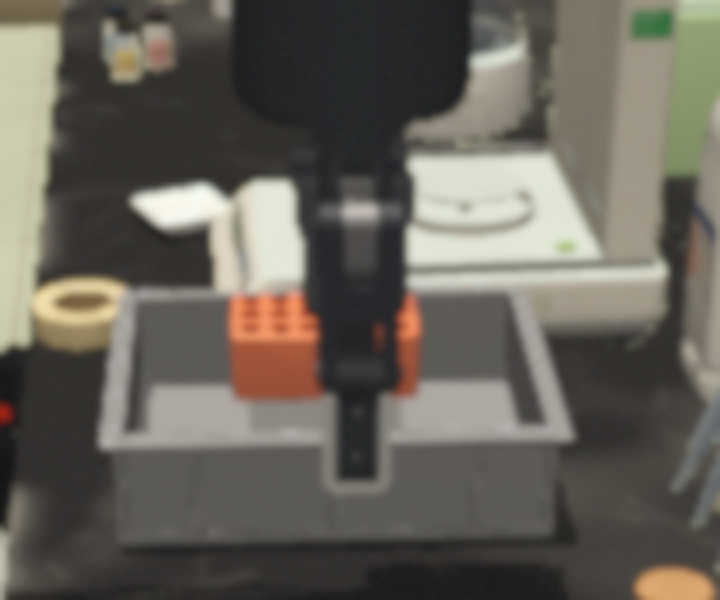

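The side view shows the rack level on the block (crop (325,350)), but the arm hides the top view. I'll move farther aside to check from above.

Request:
move_arm:
  deltas:
    - {"hand": 92, "tx": 0.01, "ty": -0.04, "tz": -0.005, "ax": 0, "ay": 0, "az": 0}
    - {"hand": 92, "tx": 0.02, "ty": -0.08, "tz": -0.01, "ax": 0, "ay": 0, "az": 0}
    - {"hand": 92, "tx": 0.03, "ty": -0.12, "tz": -0.02, "ax": 0, "ay": 0, "az": 0}
    - {"hand": 92, "tx": 0.04, "ty": -0.16, "tz": -0.02, "ax": 0, "ay": 0, "az": 0}
    - {"hand": 92, "tx": 0.05, "ty": -0.2, "tz": -0.02, "ax": 0, "ay": 0, "az": 0}

```text
time: 18.45
eef_pos: [0.4474, -0.4206, 0.2249]
tcp_rot: [0.075, 3.137, -0.002]
ft_force: [2.0, 0.4, 0.1]
gripper_width: 0.0786
```

Run:
```python
from h import *
for c in('top','side'):
    d=save(c,c+'11.png')
    x,y,w,h=(120,160,160,140) if c=='top' else (240,80,180,150)
    cv2.imwrite(f'pics/{c}11z.png',cv2.resize(d['img'][y:y+h,x:x+w,::-1],None,fx=4,fy=4,interpolation=2))
    s=spotter.silhouettes(c,'tube_rack')
    if s:
        m=s[0]['pixels'].astype(np.float32); print(c,s[0]['conf'],s[0]['bbox'],fit([(d,m)],(.5244,.118,-.05),(.096,.056,.037),.05))
```

```text
top 0.73 [170.8, 215.1, 41.5, 52.4] (array([ 0.52359795,  0.11814009, -0.07663512]), np.float64(0.10631228983402252))
side 0.61 [302.3, 154.0, 44.2, 27.6] (array([ 0.53532432,  0.11715569, -0.08803506]), np.float64(0.4751144051551819))
```

View pics/top11z.png

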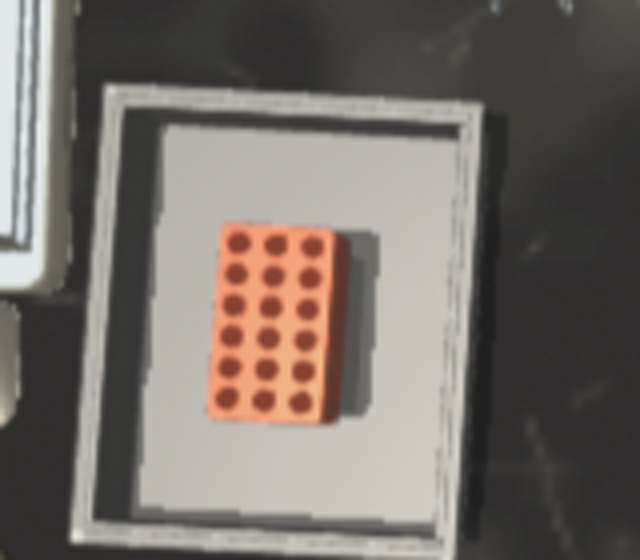

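View pics/side11z.png

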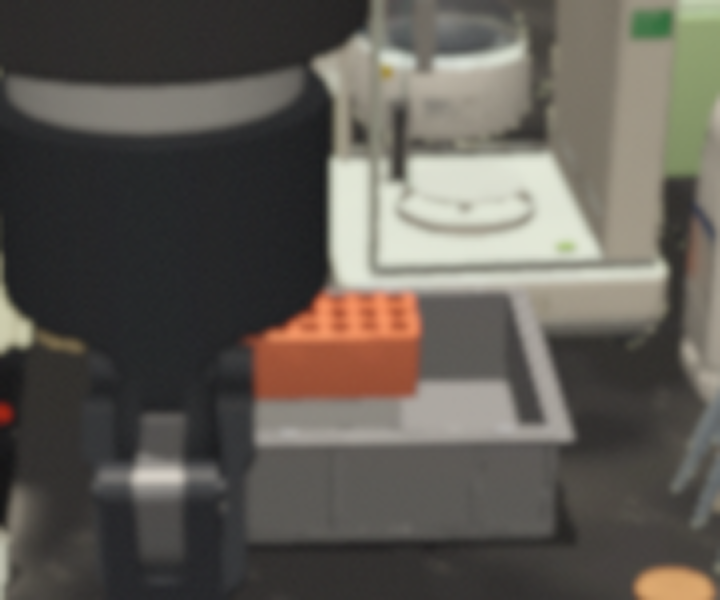

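The top view puts the rack at (0.5236, 0.118), against the block's (0.5244, 0.118), and it looks level (crop (272,322)). Everything is clear of the robot, so I'm handing in.

```bash
python3 -c "
from h import *
print(r.hand_in())"
```

```text
the job is handed in; nothing more can be done
None
```

The heat block is on the tote floor, wells up, with the tube rack lying level on top of it. The job was handed in at about 18.6 s on the robot's clock, and no verdict is reported.

- **Placing:** Both pieces were lowered slowly until the wrist force showed contact, then released. The force was 0.5 N for the block and 6.9 N for the rack.
- **Centring:** From above, the rack's centre is at (0.5236, 0.118) m and the block's at (0.5244, 0.118) m, so they agree to about 1 mm. The block was measured before the rack covered it.
- **Level and clear:** The rack looks level in both pictures, and the gripper is well away from everything.
- **Check that disagreed:** The last side-camera fit put the rack 11 mm off in x. The arm was hiding part of the rack in that picture, so I went by the clear top view.

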